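# Set a neck blank against the red flip stop

### The job

Get the maple neck blank ready for sawing to length on the stop board: flip the red stop flag fully down across the channel, leaving the blue one up, then slide the blank along the channel until its end rests against the red flag. Leave the blank lying flat in the channel and the red flag down.

Things in the scene. Friction and masses are not known exactly. Their poses are not given: they have to be found in the camera images.
- blank: Pale maple neck blank, a plain bar 44 wide (its x) x 220 long (its y) x 30 mm high, about 0.2 kg. Origin: centre of its underside. It lies loose and flat in the channel of the stop board, lengthwise, at the channel's +y end, beyond both stops, and slides towards -y. The channel goes on at least 65 mm past its +y end.
- board: Fixed stop board with a grey channel along its y, 56 mm wide, centred on x = 0, open at both ends; its floor is at z = 15 mm, from y = -230 to 410 mm. On the robot's side a dark wooden fence 45 mm high, 24 thick; on the far side a rail 12 mm high, 12 thick (heights above the floor). Origin: on the table; y runs towards the blank's start, x away from the robot.
- red_stop: Fixed dark hinge block on the fence, carrying the red flag. Origin: on the channel's floor and centre line, level with the flag's middle; axes as the board's. Hinge line along y at x = -40, z = 70 mm. Flag down, its face towards the blank is at y = +8 mm, its foot spans x = -10 to +26 mm and ends 8 mm above the floor. Red and blue stand 95 to 145 mm apart, in either order.
- red_flag (a joint): Red flag, an arm with a foot under it, 16 mm thick: 0 raised 46 deg, 0.80 rad down at its limit; starts at 0 to 0.08. Raised, the arm slopes up from the hinge to its tip at x = +15, 137 mm above the floor; lowest point of the foot 43 mm. Press straight down on the arm's upper side at x = 0 till it lies level, top 77 mm above the floor, tip at x = +46. Stiff (1 to 5 N), stays where left.
- blue_stop: The same hinge block carrying the blue flag; same origin and axes as the red stop. To be left alone.
- blue_flag (a joint): Angle of the blue flag (same shape as the red): 0 raised, 0.80 rad down. It starts raised (0 to 0.08) and is to stay up.
Things that resemble listed ones, but are neither listed nor needed, are in the scene too. There is more than one size of the blank; the job needs the smaller.

How it is judged:
By the outcome, as a careful person would: the job done as asked, in the order asked, and still so for the second after the job is handed in, with the robot touching nothing.
It also fails if it takes over 43 s, if anything falls off the work surface, if the arm or the gripper's body presses on something with over 40 N, if the wrist force passes 120 N, or if a joint passes its speed limit or range.

### The arm

A 6-joint arm with a two-finger parallel gripper is mounted at the origin on the work surface. World frame = base frame: x ahead of the robot, y to its left, z up, the work surface at z = 0. Lengths are in m, angles in rad, forces in N, time in s.
With the tool pointing down it reaches from about 0.375 to 0.9 m from the base axis. Payload 3.1 kg.
Tool frame: the origin (TCP) lies midway between the tips of the shut fingers; the grasp point (between the pads) lies 19 mm behind it (manip.grip_depth is the distance from the TCP to the grasp point, in m); z points along the fingers, y is the line along which they close (so a half turn about z gives the same grasp; the last joint's range is limited). The gripper opens to 85 mm and grips with 20 to 120 N. Pads are 22 mm wide; open, the fingers measure 114 mm over their backs; the gripper's body (76 mm by 85 mm) begins 54 mm behind the grasp point. The pads swing forward as they close: fully open they stand 13 mm farther back than shut.
Start: joints at [-1.45, 0.527, 1.433, -0, 1.181, -0.178], TCP at [0.184, -0.597, 0.231] pointing down, gripper open.
Joint ranges: [-3.08, 3.08], [-0.75, 2.2], [0.22, 2.44], [-1.43, 4.57], [0, 2.65], [-2.85, 2.85]. Speed limits (rad/s): [2.79, 2.79, 3.14, 3.14, 3.14, 3.14].

### API

Orientations are given as a unit quaternion [x, y, z, w].
In Python, from station import telemetry, snapshot, manip gives the robot as it stands. The module is installed in compiled form; this text tells all that it offers.
- The arm moves only by the shell command python3 -m crank 'ROWS' [OPENING] [FORCE]. ROWS is text: rows parted by semicolons, each of 6 numbers parted by spaces: the shift along the tool's x, y, z as a fraction of full scale, then the turn, a rotation vector about the tool's x, y, z as a fraction of full scale. A call has exactly 5 rows; each row shifts and turns the commanded pose from where the row before left it, along the tool's axes as they then stand; what a row does not reach is not made up. Full scale, the value 1, is 4 cm for a shift and 90 degrees for a turn. A row lasts 1/10 s, in which the tool goes at most 50 mm and 8.59 degrees, less where a joint would pass 70% of its speed; a pose out of reach is approached as far as the arm can. A call with a number of a shift or a turn outside -1 to 1 is refused whole. A call with a gripper value outside its range is refused whole. OPENING is the opening, from -1 (shut) to 1 (fully open), set as the call begins (- or left out, the last holds). The fingers move at their own pace and stop on an object; FORCE is the grip in N (left out, the last holds). Time passes only in rows, so rows that do not move let the fingers close, or fill a call up. It gives the time, the measured TCP pose, the force, the opening and the grip force at its end, in the units of the state.
- telemetry.sense(): the state, without advancing time (a new reading comes with each control period).
- snapshot(name): name is "scene" or "top"; returns a dict with "image" (480x640x3 uint8, red, green, blue), "depth" (480x640 float32, m along the optical axis (not along the pixel's ray), 0 where there is no reading), "camera_matrix" (3x3 intrinsics, pixels), "k1" (the pictures are not rectified: a ray, as slopes to the right and down, at radius r is drawn at 1 + k1 r^2 times it, then the intrinsics apply), "rvec" (rotation vector, rad) and "tvec" (3), from world to camera coordinates, as OpenCV has them. Camera axes: x right, y down, z forward; pixel columns grow to the right and rows downward; lengths in m; the calibration is good to about 2 mm. A picture is of the moment at which its call begins.
- manip.sign_off(): hands the job in; it is judged then, once.
The state is a dict: "t": time; "q": joint angles; "qd": joint speeds; "tau": joint torques, N m; "tcp_pos": TCP position; "tool_rot": TCP orientation; "force": force on the tool from outside, world axes, zero at the start; "ft_torque": the same for the moment, N m; "finger_gap": opening from 0.0 (shut) to 1.0 (fully open); "gripper_force": force on a finger pad.
Only numpy, scipy, OpenCV 4.12 (cv2) and the standard library are available. Lean on these libraries where they do the work, as an engineer would, in place of code of your own. Each camera call takes 0.05 s, during which the arm holds its last target. There are 200 camera calls.

## Working session

There is one attempt and no reset: what is moved stays moved. The work goes in short steps, Python scripts to look and compute and a shell command to move; the robot and the scene stay as the last step left them, time stands still between calls to the robot, and variables do not carry over. Pictures are saved under pics/ and viewed, at most 10 in all, crops included, and the job is handed in when it is done.

```bash
mkdir -p pics; cat > h.py <<'E'
import numpy as np, cv2
from station import telemetry, snapshot, manip
def snap(n,f=None):
    s=snapshot(n)
    if f: cv2.imwrite(f,s["image"][:,:,::-1])
    return s
def cam(s):
    R=cv2.Rodrigues(np.array(s["rvec"],float))[0]; return R,np.array(s["tvec"],float).ravel()
def rays(s,uv):
    K=np.array(s["camera_matrix"]); d=np.array([s["k1"],0,0,0,0],float)
    p=cv2.undistortPoints(np.array(uv,float).reshape(-1,1,2),K,d).reshape(-1,2)
    return np.c_[p,np.ones(len(p))]
def onplane(s,uv,z):
    R,t=cam(s); d=rays(s,uv)@R; c=-R.T@t
    return c+d*((z-c[2])/d[:,2])[:,None]
def fromdepth(s,uv):
    R,t=cam(s); uv=np.array(uv); z=s["depth"][uv[:,1].astype(int),uv[:,0].astype(int)]
    return (rays(s,uv)*z[:,None]-t)@R
E
python3 - <<'E'
from h import *
a=snap("scene","pics/s1.png");b=snap("top","pics/t1.png")
np.save("s1.npy",a,allow_pickle=True);np.save("t1.npy",b,allow_pickle=True)
s=telemetry.sense();print(s["t"],s["tcp_pos"],s["tool_rot"],s["finger_gap"])
for x in(a,b):
    R,t=cam(x);print(-R.T@t,R[2])
E
```

```text
0.1 [ 0.18390876 -0.59664883  0.23042994] [ 9.88863874e-01  1.48819588e-01  1.89929014e-05 -9.83855176e-04] 1.0010368261390414
[ 0.73966638 -0.30522849  0.70549266] [-0.42164077  0.43603359 -0.79504325]
[0.23241504 0.0272273  1.13364268] [ 0.17973224  0.0180126  -0.98355064]
```

View pics/s1.png

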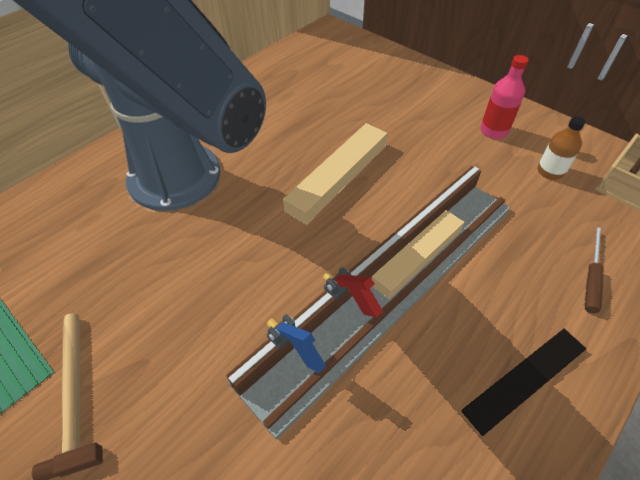

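View pics/t1.png

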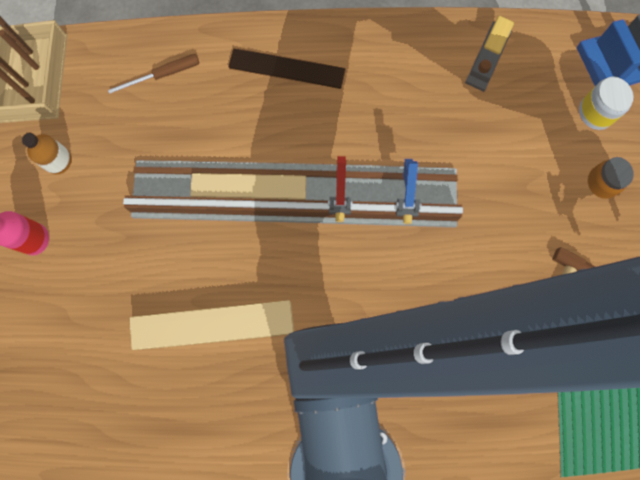

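Top view: the board runs along image columns 133–460, at rows about 160–225. The blank is at (191–306, 175–198), the red flag at about u=340 and the blue one at about u=409, so red is next to the blank. The larger blank lies loose at (210, 325).

```bash
python3 - <<'E'
from h import *
S=np.load("s1.npy",allow_pickle=True).item();T=np.load("t1.npy",allow_pickle=True).item()
def mask(s,lo,hi,box):
    h=cv2.cvtColor(s["image"],cv2.COLOR_RGB2HSV);m=cv2.inRange(h,lo,hi);k=np.zeros_like(m);x0,y0,x1,y1=box;k[y0:y1,x0:x1]=255
    m=cv2.morphologyEx(m&k,cv2.MORPH_OPEN,np.ones((3,3)))
    c=max(cv2.findContours(m,0,1)[0],key=cv2.contourArea);return m,c
def tri(uS,uT):
    out=[]
    P=[np.c_[cam(s)[0],cam(s)[1]] for s in(S,T)]
    X=cv2.triangulatePoints(P[0],P[1],rays(S,uS)[:,:2].T,rays(T,uT)[:,:2].T);return (X[:3]/X[3]).T
for px in[(215,185),(290,187),(160,185),(320,187)]:print(px,cv2.cvtColor(T["image"][px[1]:px[1]+1,px[0]:px[0]+1],cv2.COLOR_RGB2HSV).ravel())
lo,hi=(14,60,90),(30,200,255)
mT,cT=mask(T,lo,hi,(170,168,325,206));mS,cS=mask(S,lo,hi,(365,205,470,300))
for s,c,n in((T,cT,"T"),(S,cS,"S")):
    r=cv2.minAreaRect(c);print(n,r,cv2.boxPoints(r).round(1).tolist(),cv2.contourArea(c))
    if n=="T": bT=cv2.boxPoints(r)
print("blank top-plane .045",onplane(T,bT,.045).round(4).tolist())
# depth check over the top-view blank
ys,xs=np.nonzero(mT);p=fromdepth(T,np.c_[xs,ys]);print("blank depth z",np.percentile(p[:,2],[5,50,95]))
# red & blue
for nm,lo,hi,bt,bs in(("red",(0,150,60),(8,255,255),(325,150,355,215),(330,262,390,325)),("blue",(105,120,50),(125,255,255),(395,150,425,215),(270,310,330,380))):
    m,c=mask(T,lo,hi,bt);ys,xs=np.nonzero(m);p=fromdepth(T,np.c_[xs,ys]);print(nm,cv2.boundingRect(c),"depth cloud pct",np.percentile(p,[2,50,98],axis=0).round(4).tolist())
    m,c=mask(S,lo,hi,bs);ys,xs=np.nonzero(m);p=fromdepth(S,np.c_[xs,ys]);print("  S",np.percentile(p,[2,50,98],axis=0).round(4).tolist())
# fence top: bright low-saturation strip, line fit
h=cv2.cvtColor(T["image"],cv2.COLOR_RGB2HSV);m=cv2.inRange(h,(0,0,190),(180,60,255));m[:190]=0;m[225:]=0;m[:,:120]=0;m[:,470:]=0
ys,xs=np.nonzero(m);p=fromdepth(T,np.c_[xs,ys]);print("fence top",p.mean(0),np.percentile(p[:,2],[10,50,90]))
q=onplane(T,np.c_[xs,ys],np.median(p[:,2]));l=cv2.fitLine(q[:,:2].astype(np.float32),cv2.DIST_HUBER,0,.01,.01).ravel();print("line",l, "yrange",q[:,1].min(),q[:,1].max())
im=np.vstack([cv2.resize(T["image"][140:240,120:480],(792,220),interpolation=cv2.INTER_CUBIC),cv2.resize(S["image"][160:320,300:520],(792,370)[:2] if 0 else (510,370),interpolation=cv2.INTER_CUBIC)[:, :] if 0 else cv2.copyMakeBorder(cv2.resize(S["image"][160:320,310:530],(508,370),interpolation=cv2.INTER_CUBIC),0,0,0,284,0)])
cv2.imwrite("pics/c1.png",im[:,:,::-1])
E
```

```text
(215, 185) [ 21  82 223]
(290, 187) [ 20  91 176]
(160, 185) [ 68   8 129]
(320, 187) [ 72  10 125]
T ((248.07669067382812, 185.85552978515625), (114.4537582397461, 25.943500518798828), 1.3971810340881348) [[190.60000610351562, 197.39999389648438], [191.1999969482422, 171.5], [305.6000061035156, 174.3000030517578], [305.0, 200.1999969482422]] 2811.5
S ((416.8367004394531, 252.2521514892578), (29.07010269165039, 109.9709701538086), 46.42026901245117) [[367.0, 279.6000061035156], [446.6000061035156, 203.8000030517578], [466.70001220703125, 224.89999389648438], [387.0, 300.70001220703125]] 2830.5
blank top-plane .045 [[0.5196, 0.2829, 0.045], [0.5713, 0.2829, 0.045], [0.5586, 0.0619, 0.045], [0.5077, 0.064, 0.045]]
blank depth z [0.02831046 0.04436973 0.05003215]
red (336, 156, 10, 48) depth cloud pct [[0.4895, -0.0101, 0.0868], [0.5265, -0.0017, 0.1226], [0.5774, 0.0047, 0.1503]]
  S [[0.4984, -0.0141, 0.0757], [0.5492, -0.0108, 0.1083], [0.5801, 0.0017, 0.1482]]
blue (405, 160, 12, 46) depth cloud pct [[0.4836, -0.1334, 0.0906], [0.5181, -0.1252, 0.1199], [0.5636, -0.1184, 0.147]]
  S [[0.4876, -0.1385, 0.0758], [0.5441, -0.1337, 0.1088], [0.5732, -0.1221, 0.1461]]
fence top [0.49631331 0.11753851 0.06447163] [0.05884933 0.06140369 0.06401977]
line [0.05510275 0.9984807  0.49710605 0.1183292 ] yrange -0.22875605422471879 0.4110760211937414
```

View pics/c1.png

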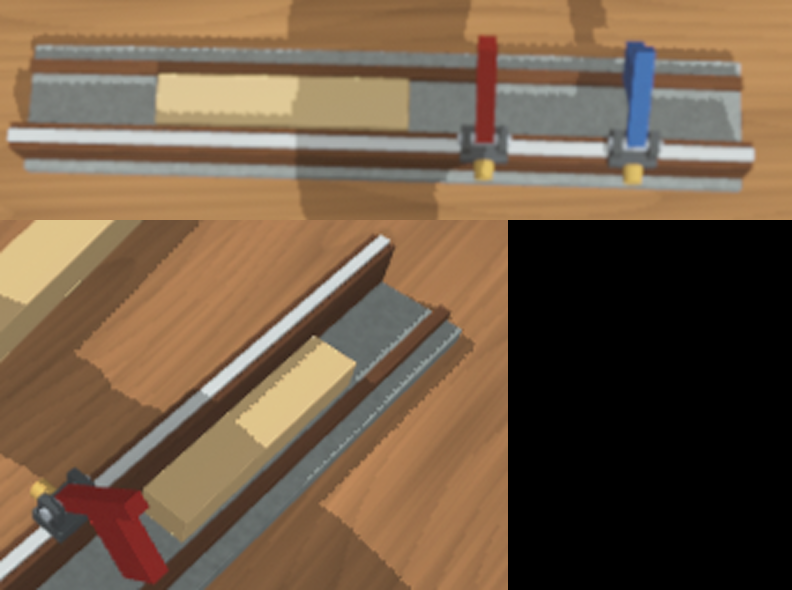

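The crop agrees: both flags are up, red is next to the blank, and the channel is free. The board is yawed about 3.2° and its centre line is at x≈0.531 (y=0). Red is centred near y≈-0.002 and the blank's +y end is near y≈0.283. I'll square the tool to the board, shut the fingers and move towards red.

```bash
python3 -m crank '0 0 0 0 0 .075;0 0 0 0 0 .075;0 0 0 0 0 .075;.46 -.9 0 0 0 0;.46 -.9 0 0 0 0' -1 60; python3 -m crank '.46 -.9 0 0 0 0;.46 -.9 0 0 0 0;.46 -.9 0 0 0 0;.46 -.9 0 0 0 0;.46 -.9 0 0 0 0';python3 -m crank '.46 -.9 0 0 0 0;.46 -.9 0 0 0 0;.46 -.9 0 0 0 0;.46 -.9 0 0 0 0;.46 -.9 0 0 0 0'
```

```text
t: 0.6
tcp_pos: [0.2244, -0.527, 0.2305]
tool_rot: [1.0, -0.029, 0.0, -0.0]
force: [0.7, 0.2, -0.4]
finger_gap: 0.144
gripper_force: 0.0
t: 1.1
tcp_pos: [0.3268, -0.351, 0.2311]
tool_rot: [1.0, -0.028, -0.0, -0.0]
force: [1.2, -0.4, -0.7]
finger_gap: -0.001
gripper_force: 0.0
t: 1.6
tcp_pos: [0.4285, -0.1763, 0.2311]
tool_rot: [1.0, -0.027, -0.0, -0.0]
force: [0.1, 0.3, -0.2]
finger_gap: 0.002
gripper_force: 0.0
```

```bash
python3 -m crank '.46 -.9 0 0 0 0;.46 -.9 0 0 0 0;.46 -.9 0 0 0 0;.46 -.9 0 0 0 0;.4 -.85 0 0 0 0';python3 -m crank '0 0 .4 0 0 0;0 0 .4 0 0 0;0 0 .3 0 0 0;0 0 0 0 0 0;0 0 0 0 0 0'; python3 - <<'E'
from h import *
s=snap("scene","pics/s2.png");t=snap("top")
cv2.imwrite("pics/s2.png",np.hstack([cv2.resize(s["image"][180:400,230:500],(400,326)),cv2.resize(t["image"][120:260,280:450],(396,326))])[:,:,::-1])
E
```

```text
t: 2.1
tcp_pos: [0.5278, -0.0034, 0.231]
tool_rot: [1.0, -0.027, -0.0, -0.0]
force: [-0.4, -0.8, 0.4]
finger_gap: 0.003
gripper_force: 0.0
t: 2.6
tcp_pos: [0.5272, -0.0054, 0.1872]
tool_rot: [1.0, -0.028, -0.0, -0.0]
force: [0.3, -0.2, 0.7]
finger_gap: -0.003
gripper_force: 0.0
```

View pics/s2.png

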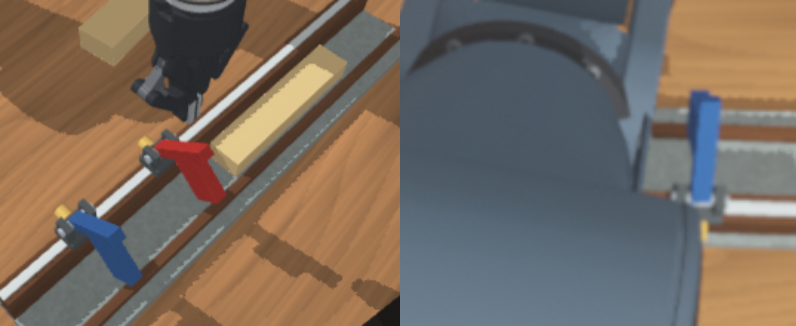

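The fingertips are in line above the red arm. Pressing down.

```bash
python3 -m crank '.1 -.08 .5 0 0 0;0 0 .3 0 0 0;0 0 .2 0 0 0;0 0 .2 0 0 0;0 0 .2 0 0 0';python3 -m crank '0 0 .2 0 0 0;0 0 .2 0 0 0;0 0 .2 0 0 0;0 0 .2 0 0 0;0 0 .1 0 0 0'
```

```text
t: 3.2
tcp_pos: [0.5316, -0.0023, 0.131]
tool_rot: [1.0, -0.027, 0.0, 0.0]
force: [-0.9, 0.5, 1.8]
finger_gap: 0.001
gripper_force: 0.3
t: 3.7
tcp_pos: [0.5312, -0.0021, 0.0944]
tool_rot: [1.0, -0.027, -0.0, -0.0]
force: [0.4, 0.2, 0.7]
finger_gap: -0.001
gripper_force: 0.3
```

```bash
python3 -m crank '0 0 .05 0 0 0;0 0 .05 0 0 0;0 0 .05 0 0 0;0 0 0 0 0 0;0 0 0 0 0 0'
```

```text
t: 4.2
tcp_pos: [0.5314, -0.0021, 0.0919]
tool_rot: [1.0, -0.027, 0.0, 0.0]
force: [-3.7, -0.2, 18.4]
finger_gap: -0.0
gripper_force: 9.1
```

The arm stopped hard at z=0.092 with 18 N, so red is down at its limit. Next I lift and move along the board to beyond the blank.

```bash
python3 -m crank '0 0 -.3 0 0 0;0 0 -.8 0 0 0;0 0 -.8 0 0 0;0 0 -.2 0 0 0;0 -1 0 0 0 0';python3 -m crank '0 -1 0 0 0 0;0 -1 0 0 0 0;0 -1 0 0 0 0;0 -1 0 0 0 0;0 -1 0 0 0 0';python3 -m crank '0 -1 0 0 0 0;0 -1 0 0 0 0;0 -.4 0 0 0 0;0 0 0 0 0 0;0 0 0 0 0 0'; python3 - <<'E'
from h import *
s=snap("scene");t=snap("top")
np.save("s3.npy",s,allow_pickle=True);np.save("t3.npy",t,allow_pickle=True)
cv2.imwrite("pics/s3.png",np.hstack([cv2.resize(s["image"][120:400,230:530],(400,373)),cv2.resize(t["image"][100:260,270:440],(396,373))])[:,:,::-1])
p=onplane(s,[[446.6,203.8],[466.7,224.9],[387,300.7]],.045);print(p)
E
```

```text
t: 4.7
tcp_pos: [0.5358, 0.0346, 0.1752]
tool_rot: [1.0, -0.03, 0.003, 0.001]
force: [0.8, 0.7, -0.5]
finger_gap: -0.002
gripper_force: 0.0
t: 5.2
tcp_pos: [0.5439, 0.239, 0.1726]
tool_rot: [1.0, -0.027, -0.001, 0.0]
force: [-0.1, 0.2, -0.5]
finger_gap: 0.0
gripper_force: 0.0
t: 5.7
tcp_pos: [0.5491, 0.3322, 0.1726]
tool_rot: [1.0, -0.027, -0.001, 0.001]
force: [0.6, 0.5, -0.5]
finger_gap: -0.003
gripper_force: 0.0
[[0.52004709 0.29660894 0.045     ]
 [0.57821208 0.27606646 0.045     ]
 [0.56609559 0.04171099 0.045     ]]
```

View pics/s3.png

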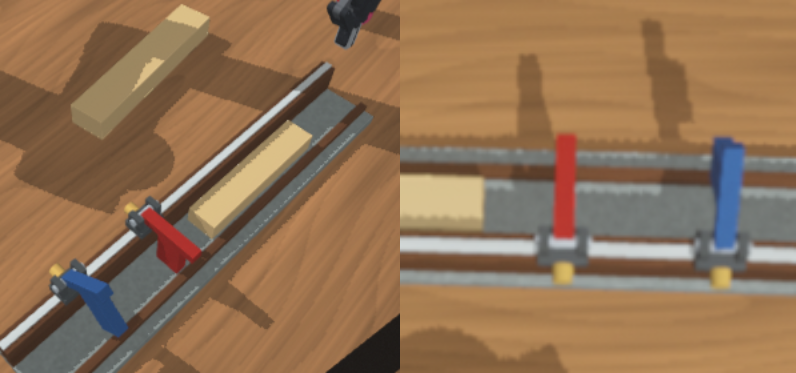

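Red lies level across the channel and blue is up. The tool is beyond the blank's +y end and over the open channel. I'll lower into the channel.

```bash
python3 -m crank '0 0 1 0 0 0;0 0 1 0 0 0;0 0 .9 0 0 0;0 0 .4 0 0 0;0 0 .3 0 0 0';python3 -m crank '0 .3 0 0 0 0;0 .2 0 0 0 0;0 .15 0 0 0 0;0 .1 0 0 0 0;0 .1 0 0 0 0'
```

```text
t: 6.3
tcp_pos: [0.5497, 0.3319, 0.0282]
tool_rot: [1.0, -0.028, -0.001, 0.0]
force: [1.1, 0.6, -0.0]
finger_gap: -0.0
gripper_force: 0.0
t: 6.8
tcp_pos: [0.5486, 0.2991, 0.0304]
tool_rot: [1.0, -0.027, 0.001, -0.0]
force: [-1.1, -0.9, -0.2]
finger_gap: -0.002
gripper_force: 0.0
```

```bash
python3 -m crank '0 .1 0 0 0 0;0 .1 0 0 0 0;0 .1 0 0 0 0;0 .1 0 0 0 0;0 .1 0 0 0 0';python3 -m crank '0 .1 0 0 0 0;0 .1 0 0 0 0;0 .1 0 0 0 0;0 .1 0 0 0 0;0 .1 0 0 0 0';python3 -m crank '0 .05 0 0 0 0;0 .05 0 0 0 0;0 .05 0 0 0 0;0 .05 0 0 0 0;0 .05 0 0 0 0'
```

```text
t: 7.3
tcp_pos: [0.547, 0.2794, 0.0295]
tool_rot: [1.0, -0.027, 0.0, -0.0]
force: [0.5, 2.8, 1.3]
finger_gap: 0.003
gripper_force: 1.5
t: 7.8
tcp_pos: [0.5457, 0.2591, 0.0293]
tool_rot: [1.0, -0.027, -0.0, 0.0]
force: [0.5, 1.9, 2.0]
finger_gap: 0.0
gripper_force: 1.4
t: 8.3
tcp_pos: [0.5451, 0.2493, 0.0292]
tool_rot: [1.0, -0.027, -0.0, 0.0]
force: [0.2, 2.4, 1.8]
finger_gap: 0.0
gripper_force: 1.2
```

Contact is made and the blank is sliding under about 2 N. I'll go on in small steps until the force rises.

```bash
python3 -m crank '0 .03 0 0 0 0;0 .03 0 0 0 0;0 .03 0 0 0 0;0 .03 0 0 0 0;0 .03 0 0 0 0'|sed -n '2p;4p';python3 -m crank '0 .02 0 0 0 0;0 .02 0 0 0 0;0 .02 0 0 0 0;0 .02 0 0 0 0;0 .02 0 0 0 0'|sed -n '2p;4p'
```

```text
tcp_pos: [0.5448, 0.2433, 0.0293]
force: [-0.1, 2.8, 1.1]
tcp_pos: [0.5446, 0.2394, 0.0292]
force: [-0.2, 2.4, 0.8]
```

```bash
python3 -m crank '0 .02 0 0 0 0;0 .02 0 0 0 0;0 .02 0 0 0 0;0 .01 0 0 0 0;0 .01 0 0 0 0'|sed -n '2p;4p'
```

```text
tcp_pos: [0.5453, 0.2386, 0.0294]
force: [0.1, 10.9, -0.9]
```

The force jumped to 11 N at y=0.2386, so the blank is against the flag where expected. Backing off, lifting and looking.

```bash
python3 -m crank '0 -.03 0 0 0 0;0 -.2 0 0 0 0;0 -.5 0 0 0 0;0 -.5 0 0 0 0;0 0 -.6 0 0 0'|sed -n '2p;4p';python3 -m crank '0 0 -1 0 0 0;0 0 -1 0 0 0;0 0 -1 0 0 0;0 0 -.5 0 0 0;0 0 0 0 0 0'|sed -n '2p;4p'; python3 - <<'E'
from h import *
s=snap("scene");t=snap("top")
cv2.imwrite("pics/s4.png",np.hstack([cv2.resize(s["image"][180:390,250:475],(400,373)),cv2.resize(t["image"][140:240,270:370],(396,373))])[:,:,::-1])
E
```

```text
tcp_pos: [0.5447, 0.2863, 0.0506]
force: [-0.5, -1.0, 0.7]
tcp_pos: [0.5491, 0.2857, 0.197]
force: [-0.4, -0.2, 0.5]
```

View pics/s4.png

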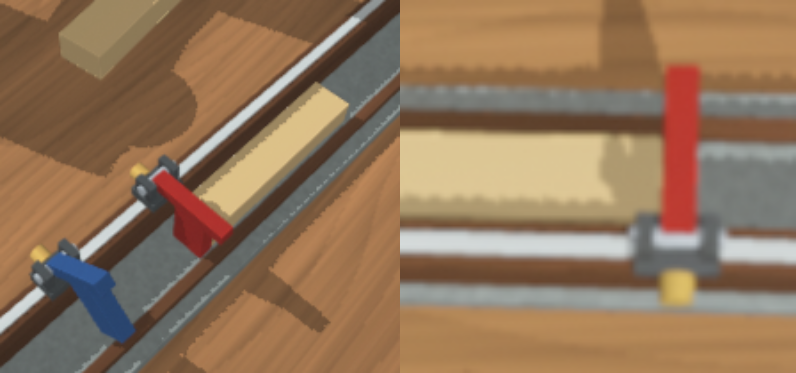

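The blank lies flat in the channel with its end at the red flag (crop right, u≈662). Red is down, blue is up and the arm is clear.

```bash
python3 -c "
from station import manip
print(manip.sign_off())"
```

```text
the job is handed in; nothing more can be done
None
```

I've handed the job in: the red flag is down, the blue one is up, and the smaller blank lies flat in the channel with its end against the red flag.

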